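# Close and prime the honey filling pump

### The arm

A 7-joint arm with a two-finger parallel gripper is mounted at the origin on the work surface. World frame = base frame: x ahead of the robot, y to its left, z up, the work surface at z = 0. Lengths are in mm, angles in rad, forces in N, time in s.
With the tool pointing down it reaches from about 425 to 950 mm from the base axis. Payload 16.7 kg.
Tool frame: the origin (TCP) lies on the front face of the gripper's body, between the roots of the fingers; the fingertips stand 97 mm ahead of it and the grasp point (between the pads) lies 78 mm ahead of it; z points along the fingers, y is the line along which they close (so a half turn about z gives the same grasp; the last joint's range is limited). The gripper opens to 94 mm and grips with 3 to 60 N. Pads are 16 mm wide; open, the fingers measure 119 mm over their backs; the gripper's body (75 mm by 177 mm) begins 78 mm behind the grasp point.
Start: joints at [-1.325, 0.426, 0.074, 1.606, -0.034, 1.111, -0.067], TCP at [260.249, 622.777, 302.667] pointing down, gripper open.
Joint ranges: [-2.85, 2.85], [-0.5, 2.14], [-1.23, 1.37], [0.21, 2.46], [-1.02, 4.16], [0.16, 2.05], [-2.73, 2.73]. Speed limits (rad/s): [1.89, 1.89, 2.39, 2.39, 3.01, 3.01, 3.01].

### API

Orientations are given as a unit quaternion [x, y, z, w].
In Python, from bench import robot, vision gives the robot as it stands.
- The arm moves only by the tool servo_tool, never from a script. Its argument "targets" is a list of rows, each a list of 3 entries, a list of its own where there are three numbers: the gripper's target within -1 to 1 (fully open at 1, half-way at 0, shut at -1), then the shift along the tool's x, y, z in units of 40 mm (1.0 is 40 mm), then the turn about the tool's z in units of 6 degrees (1.0 is 6 degrees). In form: [[hand, [tx, ty, tz], yaw], ...]. A call has 1 to 12 rows; each row shifts and turns the commanded pose from where the row before left it, along the tool's axes as they then stand; what a row does not reach is not made up. A row lasts 1/12 s, in which the tool goes at most 41.7 mm and 7.16 degrees, less where a joint would pass 70% of its speed; a pose out of reach is approached as far as the arm can. A call is refused whole if a number of a shift passes 1 or a number of a turn 1, either way. A call with a gripper value outside its range is refused whole. The fingers move at their own pace and stop on an object; the grip force is fixed at half the most. Time passes only in rows, so rows that do not move let the fingers close. It gives the time, the measured TCP pose, the force, the opening and the grip force at its end, in the units of the state.
- robot.state(): the state, without advancing time (a new reading comes with each control period).
- vision.capture(name): name is "scene" or "top" or "wrist"; returns the picture (400x640x3 uint8, red, green, blue); there is no depth.
- vision.camera_model(name): a dict with "fov_y" (degrees; the focal length in pixels is half the picture's height over the tangent of half this angle, whatever the lens; pixels are square), "cx", "cy" (the principal point, pixels), "R" (3x3) and "t" (3): a world point X has camera coordinates R X + t. Camera axes: x right, y down, z forward; pixel columns grow to the right and rows downward; lengths in mm; the calibration is good to about 2 mm. A picture is of the moment at which its call begins: read the wrist's pose just before it. camera_model takes no time and is no camera call; for the wrist camera it gives the pose at the moment of the call.
- robot.close_job(): hands the job in; it is judged then, once.
Trained networks look in the newest picture that a camera, given by its name, has taken for a name from the list of things; names that differ only in an ending like _2 or _b are one class to them, and where a whole thing is asked for, a point or a joint stands for the part that bears it (a point fixed in the world has none). Each returns a list of dicts, best first, with "conf" (0 to 1); they miss things now and then, are a little off and sometimes report something else, mostly with a low value. They report only what shows in the picture. A call takes as long as a camera call.
- vision.search_frame(camera, name): "point" ([x, y, z] in mm, in world coordinates, good to about 4 mm: the middle of the surface that is visible of it).
- vision.masks_of(camera, name): "region" (400x640 bool, what is visible of it).
The state is a dict: "clock": time; "joints": joint angles; "qvel": joint speeds; "tau": joint torques, N m; "tool_pos": TCP position; "ee_rot": TCP orientation; "ft_force": force on the tool from outside, world axes, zero at the start; "moment": the same for the moment, N m; "finger_gap": finger opening in mm; "finger_force": force on a finger pad.
Only numpy, scipy, OpenCV 4.12 (cv2) and the standard library are available. Lean on these libraries where they do the work, as an engineer would, in place of code of your own. Each camera call takes 0.05 s, during which the arm holds its last target. There are 200 camera calls.

### The job

First turn the brass nut on the honey pump's round cover clockwise until it is fully home, its grip plate in line with the two red marks. Then turn the black spring-return dial on the control box clockwise past its first two clicks (white, yellow dot) to the third (red dot), and finish while still holding it there against its spring. Leave the two honey jars and the wax tree candle where they stand.

Things in the scene. Friction and masses are not known exactly. Their poses are not given: they have to be found in the camera images.
- pump: steel pump fixed to the table: base 200 (x) x 170 mm, round housing, round cover of diameter 156 mm with flat top 114 mm up. Spout to 150 mm from centre along its -x, top 96 mm up; inlet flange to 118 mm along +x, 85 mm up. Origin: centre of underside, z up; the nut's axis passes through it. Two red marks on the cover lie along the pump's x axis, either side of the nut
- nut (a joint): turn of the brass nut about its vertical axis, rad, growing clockwise seen from above. Starts at 0.2 to 0.7; 1.6 is home, a hard stop, with the grip plate along the pump's x axis (at the red marks). At value q the plate is turned counterclockwise by 1.6 - q from the pump's x axis. Friction 0.1 N m: stays where left; does not rise or sink
- nut_grip (a point): centre of the nut's upright brass grip plate, on the nut's axis, 142 mm above the table. Plate 60 mm long, 10 mm thick, 26 mm high (129 to 155 mm above the table), on a hub of diameter 32 mm, 15 mm high, on the cover. Take the plate's direction from nut and pump, not from this point's axes
- control: white control box fixed to the table, 200 (x) x 180 (y) mm, flat grey top 101 mm up. Origin: centre of underside, z up; the dial's axis passes through it. Around the dial, 46 mm from its axis, four 11 mm dots, at angles counterclockwise from the box's x axis: black (rest) 0.6, white (first click) 0.2, yellow (second) -0.2, red (third) -0.6 rad
- dial (a joint): turn of the black dial about its vertical axis, rad, growing clockwise seen from above. 0 rest (the start); clicks at 0.4 white, 0.8 yellow, 1.2 red; hard end stop at 1.3, just past red. At value q the pointer lies 0.6 - q counterclockwise from the box's x axis. Spring back to 0: 0.07 N m at rest, 0.17 at red, +-0.04 between clicks; no click holds it: let go, it returns
- dial_grip (a point): centre of the dial's upright black grip bar, on the dial's axis, 123 mm above the table. Bar 56 mm long, 12 mm thick, 26 mm high (110 to 136 mm above the table), on a black disc of diameter 62 mm with top 110 mm up. A white line on one half of the bar's top and on that end is the pointer
- jar_spout: bystander: small closed amber honey jar with brass-coloured lid, diameter 62 mm, 62 mm high, under the pump's spout. Origin: centre of its underside.
- jar_stock: bystander: closed amber honey jar with white lid and paper label, diameter 68 mm, 95 mm high, behind the pump's inlet. Origin: centre of its underside.
- candle: bystander: yellow beeswax candle shaped as a fir tree, foot diameter 60 mm, 97 mm high, beside the control box. Origin: centre of its underside.

How it is judged (in metres and radians):
On the way, in this order (a step that is already met when the one before it is completed fails the run):
1. the nut is turned fully home (value of joint nut above 1.5 rad), for 0.2 s.
2. the dial is turned to the third click (red) and held there by the fingers (value of joint dial above 1.07 rad and contact force between the fingers and control above 0.5 N), for 0.3 s.
At the end, for the whole second after the job is handed in: The nut is within 0.1 rad of its stop; the fingers are still holding the dial at its third click (1.07 rad to its stop at 1.3) at rest; both jars and the candle stand upright within 20 mm of where they were (all of step 2 and value of joint nut above 1.5 rad and velocity of joint dial between -0.2 and 0.2 rad/s and distance of each of jar_spout, jar_stock, candle from where it was at the start of the episode below 0.02 m and angle between each of jar_spout, jar_stock, candle's own z axis and vertical below 0.2 rad); the arm keeps its last pose, push and grip.
It fails at once if a jar or the candle is pushed away or knocked over (distance of any of jar_spout, jar_stock, candle from where it was at the start of the episode above 0.03 m or angle between any of jar_spout, jar_stock, candle's own z axis and vertical above 0.5 rad).
It also fails if it takes over 43 s, if anything falls off the work surface, if the arm or the gripper's body presses on something with over 40 N, if the wrist force passes 120 N, or if a joint passes its speed limit or range.

## Working session

There is one attempt and no reset: what is moved stays moved. The work goes in short steps, Python scripts to look and compute and a tool call to move; the robot and the scene stay as the last step left them, time stands still between calls to the robot, and variables do not carry over. Pictures are saved under pics/ and viewed, at most 10 in all, crops included, and the job is handed in when it is done.

Besides the shell and the picture viewer there is one more tool, called after "Request:" as name(argument=value, ...) on one line, values as JSON. servo_tool: Moves the arm, as the interface text tells. Its arguments: {"type":"object","properties":{"targets":{"type":"array","items":{"type":"array"}}},"required":["targets"]}

```bash
mkdir -p pics; python3 - <<'E'
from bench import robot, vision
import cv2, numpy as np
s=robot.state(); print({k:np.round(s[k],3).tolist() for k in s})
for c in ["top","scene"]:
    im=vision.capture(c); cv2.imwrite(f"pics/{c}1.png",im[:,:,::-1])
    for n in ["pump","nut","nut_grip","control","dial","dial_grip","jar_spout","jar_stock","candle"]:
        print(c,n,[(np.round(d["point"]).tolist(),round(d["conf"],2)) for d in vision.search_frame(c,n)[:2]])
    m=vision.camera_model(c); print(m)
E
```

```text
{'clock': 0.0, 'joints': [-1.324, 0.427, 0.074, 1.607, -0.034, 1.111, -0.067], 'qvel': [-0.001, 0.001, -0.0, 0.0, 0.001, 0.001, -0.0], 'tau': [-0.001, -93.581, 3.666, -45.42, -0.049, 0.02, 0.0], 'tool_pos': [260.163, 622.516, 301.988], 'ee_rot': [0.197, 0.98, -0.001, -0.0], 'ft_force': [0.017, 0.363, 0.874], 'moment': [0.014, 0.009, -0.036], 'finger_force': 0.0, 'finger_gap': 94.122}
top pump [([532.0, -214.0, 116.0], 0.88)]
top nut [([532.0, -229.0, 149.0], 0.5), ([703.0, -259.0, 95.0], 0.38)]
top nut_grip [([531.0, -227.0, 150.0], 0.86)]
top control [([540.0, 225.0, 98.0], 0.58)]
top dial [([536.0, 227.0, 112.0], 0.78)]
top dial_grip [([535.0, 229.0, 111.0], 0.63)]
top jar_spout [([413.0, -164.0, 64.0], 0.77)]
top jar_stock [([702.0, -261.0, 97.0], 0.84)]
top candle [([699.0, 228.0, 42.0], 0.75)]
{'fov_y': 55.27142826362748, 'cx': 311.4585024180755, 'cy': 199.89899704485032, 'R': array([[-8.06662492e-03, -9.99966367e-01, -1.48167560e-03],
       [-9.97165293e-01,  8.15486040e-03, -7.47989148e-02],
       [ 7.48084819e-02,  8.74100691e-04, -9.97197537e-01]]), 't': array([-34.6052187 , 560.31857853, 887.57705446])}
scene pump [([562.0, -192.0, 70.0], 0.75)]
scene nut [([545.0, -219.0, 130.0], 0.52), ([548.0, 238.0, 110.0], 0.2)]
scene nut_grip [([545.0, -218.0, 130.0], 0.5)]
scene control [([594.0, 250.0, 100.0], 0.82)]
scene dial [([550.0, 239.0, 108.0], 0.85), ([425.0, -163.0, 38.0], 0.5)]
scene dial_grip [([547.0, 237.0, 108.0], 0.65)]
scene jar_spout [([423.0, -165.0, 42.0], 0.7)]
scene jar_stock [([718.0, -251.0, 67.0], 0.81)]
scene candle [([716.0, 245.0, 54.0], 0.7)]
{'fov_y': 57.50641919884557, 'cx': 321.6898362651375, 'cy': 193.66980532880868, 'R': array([[-0.69048504,  0.72319606,  0.01476022],
       [ 0.38660378,  0.38621004, -0.83748392],
       [-0.61136562, -0.57256376, -0.54626259]]), 't': array([ 388.53016404,  -91.27952596, 1089.50790339])}
```

```bash
python3 - <<'E'
import cv2
im=cv2.imread("pics/top1.png")
# control and pump locations side by side
from bench import vision
import numpy as np
m=vision.camera_model("top");f=200/np.tan(np.radians(m["fov_y"]/2))
def px(X):
    c=m["R"]@np.array(X,float)+m["t"];return f*c[0]/c[2]+m["cx"],f*c[1]/c[2]+m["cy"]
a=px((535,229,136));b=px((532,-228,155));print(a,b)
out=[]
for u,v in(a,b):
    u0,v0=int(u)-65,int(v)-65; print(u0,v0); out.append(cv2.resize(im[v0:v0+130,u0:u0+130],None,fx=3,fy=3,interpolation=cv2.INTER_CUBIC))
cv2.imwrite("pics/crop1.png",np.hstack(out))
E
```

```text
(np.float64(182.17531018623728), np.float64(208.83402506078008)) (np.float64(404.83534648710105), np.float64(207.99418602125138))
117 143
339 142
```

View pics/top1.png

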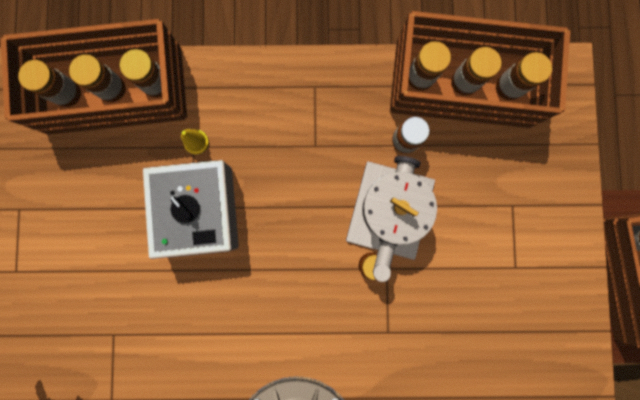

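View pics/crop1.png

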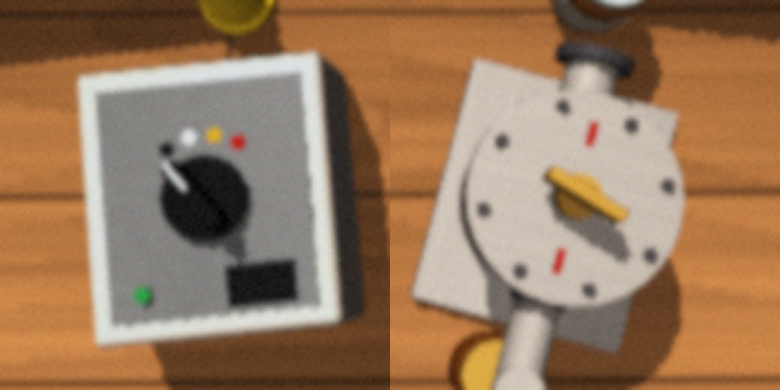

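```bash
cat > h.py <<'E'
from bench import robot, vision
import cv2, numpy as np
from scipy.spatial.transform import Rotation as Ro
def unproj(m,u,v,z):
    f=200/np.tan(np.radians(m["fov_y"]/2))
    d=m["R"].T@np.array([(u-m["cx"])/f,(v-m["cy"])/f,1]);c=-m["R"].T@m["t"]
    return c+d*(z-c[2])/d[2]
def blobs(im,lo,hi,box,amin=3):
    h=cv2.cvtColor(im,cv2.COLOR_BGR2HSV);k=cv2.inRange(h,lo,hi)
    b=np.zeros_like(k);x0,y0,x1,y1=box;b[y0:y1,x0:x1]=k[y0:y1,x0:x1]
    n,_,st,ce=cv2.connectedComponentsWithStats(b)
    return [(ce[i].round(2),st[i,4]) for i in range(1,n) if st[i,4]>=amin]
E
python3 - <<'E'
from h import *
im=cv2.imread("pics/top1.png");m=vision.camera_model("top")
rm=blobs(im,(0,110,100),(8,255,255),(380,165,430,245))+blobs(im,(172,110,100),(180,255,255),(380,165,430,245))
print("marks",rm)
print("red dot",blobs(im,(0,110,80),(8,255,255),(185,180,205,200)),blobs(im,(172,110,80),(180,255,255),(185,180,205,200)),"yel",blobs(im,(15,110,80),(35,255,255),(160,180,205,200)))
# hand readings
A=unproj(m,406.3,186.7,114);B=unproj(m,395.3,229,114);print("axis",(A+B)/2,"pump x ang",np.arctan2(*(A-B)[1::-1]))
P=unproj(m,339+160/3,142+174/3,155);Q=unproj(m,339+237/3,142+214/3,155);print("plate",P,Q,(P+Q)/2,np.arctan2(*(P-Q)[1::-1]))
D=np.array([unproj(m,117+u/3,143+v/3,101)[:2] for u,v in [(167,149),(189,138),(213,135),(238,142)]])
from scipy.optimize import least_squares
an=np.array([.6,.2,-.2,-.6])
r=least_squares(lambda p:(p[:2]+46*np.c_[np.cos(an+p[2]),np.sin(an+p[2])]-D).ravel(),[535,229,0]);print("control",r.x,r.fun.round(1))
print("corners mean",[unproj(m,117+u/3,143+v/3,101)[:2].round(1) for u,v in [(80,77),(318,55),(340,320),(99,344)]])
print("disc",unproj(m,117+205/3,143+200/3,110), "tip line",unproj(m,117+165/3,143+162/3,136),unproj(m,117+185/3,143+190/3,136))
for n in("nut_grip","pump","dial_grip"):
    pass
# scene check
s=cv2.imread("pics/scene1.png");cv2.imwrite("pics/scene_v.png",s)
E
```

```text
marks [(array([406., 186.]), np.int32(17)), (array([394.85, 228.55]), np.int32(20))]
red dot [(array([195.9 , 189.95]), np.int32(20))] [] yel [(array([187.76, 187.62]), np.int32(21))]
axis [ 534.68474039 -229.45649218  114.        ] pump x ang -0.2784107417893776
plate [ 548.41840229 -203.10941572  155.        ] [ 520.9849944  -254.30289785  155.        ] [ 534.70169834 -228.70615678  155.        ] 1.0788607554449776
control [5.36521184e+02 2.33106090e+02 9.61928682e-02] [-0.4  0.4  0.4  0.2  0.1 -0.7 -0.1  0.1]
corners mean [array([625.4, 326.5]), array([640.1, 153.4]), array([448.2, 135.9]), array([432.6, 308.2])]
disc [534.571238   231.04348927 110.        ] tip line [559.80263133 250.58706922 136.        ] [540.25436559 236.3731693  136.        ]
```

View pics/scene1.png

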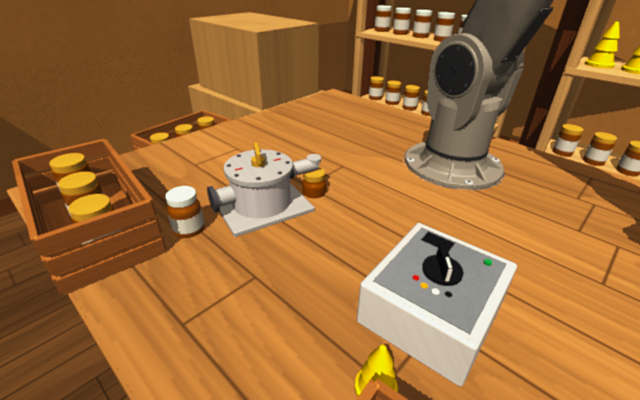

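The top view shows the control box at the left with its dial near (185,210), and the pump at the right with its nut near (405,207). The pump's red marks are at (406,186) and (395,229). The scene view agrees. The nut axis is at about (535.7,-228.7) with the plate at 1.08 rad and pump x at -0.28 (q≈0.24). The dial axis is at about (536.5,232.5), with the box turned by 0.09.

Request:
servo_tool(targets=[[1,[-0.9,-0.57,0],0],[1,[-0.9,-0.57,0],0],[1,[-0.9,-0.57,0],0],[1,[-0.9,-0.57,0],0],[1,[-0.9,-0.57,0],0],[1,[-0.9,-0.57,0],0],[1,[-0.9,-0.57,0],0],[1,[-0.9,-0.57,0],0],[1,[-0.9,-0.57,0],0],[1,[-0.9,-0.57,0],0],[1,[-0.9,-0.57,0],0],[1,[-0.9,-0.57,0],0]])

```text
clock: 2.0
tool_pos: [547.7, 211.2, 303.0]
ee_rot: [0.197, 0.98, 0.0, 0.0]
ft_force: [1.5, 1.1, -0.4]
finger_gap: 93.9
finger_force: 0.0
```

Request:
servo_tool(targets=[[1,[-0.33,-0.855,0],0],[1,[-0.33,-0.855,0],0],[1,[-0.33,-0.855,0],0],[1,[-0.33,-0.855,0],0],[1,[-0.33,-0.855,0],0],[1,[-0.33,-0.855,0],0],[1,[-0.33,-0.855,0],0],[1,[-0.33,-0.855,0],0],[1,[-0.33,-0.855,0],0],[1,[-0.33,-0.855,0],0],[1,[-0.33,-0.855,0],0],[1,[-0.33,-0.855,0],0]])

```text
clock: 3.0
tool_pos: [534.4, -228.5, 303.0]
ee_rot: [0.197, 0.98, 0.0, 0.0]
ft_force: [0.1, 0.1, 0.5]
finger_gap: 93.7
finger_force: 0.0
```

```bash
cat >> h.py <<'E'
def rel(x,y,z,yang):
    s=robot.state();M=Ro.from_quat(s["ee_rot"]).as_matrix()
    d=M.T@(np.array([x,y,z])-s["tool_pos"])
    a=np.arctan2(M[1,1],M[0,1])
    t=(a-yang+np.pi)%(2*np.pi)-np.pi
    print("clk",round(s["clock"],2),"pos",s["tool_pos"].round(1),"yang",round(a,3),"| units",(d/40).round(3),"yaw units(mod)",round(np.degrees(t)/6,2),"q",s["joints"].round(2), "F",s["ft_force"].round(1),"M",s["moment"].round(2))
E
python3 - <<'E'
from h import *
rel(535.7,-228.7,231,1.079-np.pi/2)
E
```

```text
clk 3.0 pos [ 534.4 -228.5  303. ] yang 1.175 | units [-0.031  0.006  1.799] yaw units(mod) 15.92 q [-0.11  0.29  0.5   1.84 -0.16  1.04  1.62] F [0.1 0.1 0.5] M [ 0.   -0.03 -0.04]
```

Request:
servo_tool(targets=[[1,[-0.03,0.006,0.1],1],[1,[0,0,0],1],[1,[0,0,0],1],[1,[0,0,0],1],[1,[0,0,0],1],[1,[0,0,0],1],[1,[0,0,0],1],[1,[0,0,0],1],[1,[0,0,0],1],[1,[0,0,0],1],[1,[0,0,0],1],[1,[0,0,0],1]])

```text
clock: 4.0
tool_pos: [536.0, -226.9, 298.8]
ee_rot: [0.737, 0.676, 0.0, 0.0]
ft_force: [0.2, -0.0, 0.3]
finger_gap: 94.0
finger_force: 0.0
```

Request:
servo_tool(targets=[[1,[0,0,0],1],[1,[0,0,0],1],[1,[0,0,0],1],[1,[0,0,0],0.92],[1,[0,0,0],0]])

```text
clock: 4.42
tool_pos: [536.0, -226.7, 298.7]
ee_rot: [0.859, 0.512, -0.0, 0.0]
ft_force: [-0.4, -0.8, -0.5]
finger_gap: 94.3
finger_force: 0.0
```

```bash
python3 - <<'E'
from h import *
rel(535.7,-228.7,231,1.079-np.pi/2)
m=vision.camera_model("wrist");im=vision.capture("wrist");cv2.imwrite("pics/wrist1.png",im[:,:,::-1])
print([ (d["point"],d["conf"]) for d in vision.search_frame("wrist","nut_grip")])
f=200/np.tan(np.radians(m["fov_y"]/2));
for z in(114,155):
  c=m["R"]@np.array([535.7,-228.7,z])+m["t"];print(f*c[0]/c[2]+m["cx"],f*c[1]/c[2]+m["cy"])
E
```

```text
clk 4.42 pos [ 536.  -226.7  298.7] yang -0.497 | units [-0.047  0.016  1.691] yaw units(mod) -0.05 q [-0.38  0.37  0.86  1.86 -0.32  1.05  0.11] F [-0.4 -0.8 -0.5] M [-0.1   0.11 -0.02]
[([538.5, -228.8, 155.7], 0.88)]
317.24799454009053 206.51290591352742
317.25936051019545 219.15097820270867
```

View pics/wrist1.png

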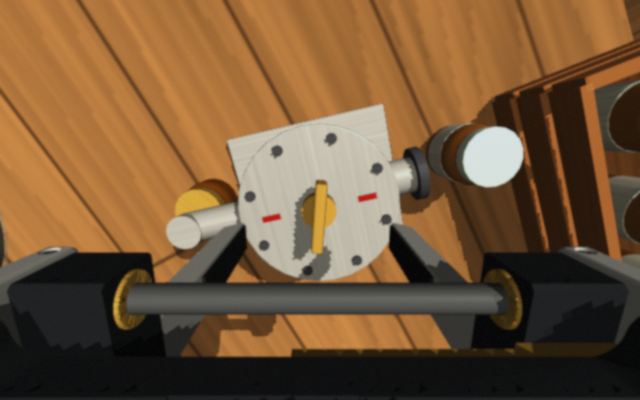

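```bash
python3 - <<'E'
from h import *
m=vision.camera_model("wrist")
P=unproj(m,321,182,155);Q=unproj(m,317.5,252,155);print(P,Q,(P+Q)/2,np.arctan2(*(P-Q)[1::-1]))
A=unproj(m,272,218,114);B=unproj(m,367,197,114);print((A+B)/2,np.arctan2(*(B-A)[1::-1]))
rel(537,-229,231,1.079-np.pi/2)
E
```

```text
[ 552.73163615 -203.01938302  155.        ] [ 522.33761256 -254.21245366  155.        ] [ 537.53462436 -228.61591834  155.        ] 1.035011982575387
[ 536.74129045 -230.48173501  114.        ] -0.2647439257434499
clk 4.52 pos [ 536.  -226.8  298.7] yang -0.488 | units [-0.038  0.048  1.692] yaw units(mod) 0.03 q [-0.38  0.37  0.85  1.86 -0.32  1.05  0.11] F [-0.2  0.1  0.9] M [-0.08  0.08 -0.  ]
```

Request:
servo_tool(targets=[[1,[-0.04,0.05,0.5],0.2],[1,[0,0,0.5],0],[1,[0,0,0.4],0],[1,[0,0,0.29],0],[1,[0,0,0],0],[-1,[0,0,0],0],[-1,[0,0,0],0],[-1,[0,0,0],0],[-1,[0,0,0],0],[-1,[0,0,0],0],[-1,[0,0,0],0]])

```text
clock: 5.43
tool_pos: [537.1, -229.3, 231.4]
ee_rot: [0.863, 0.505, 0.0, 0.0]
ft_force: [0.1, -0.3, -0.5]
finger_gap: 57.4
finger_force: 0.0
```

Request:
servo_tool(targets=[[-1,[0,0,0],0],[-1,[0,0,0],0],[-1,[0,0,0],0],[-1,[0,0,0],0],[-1,[0,0,0],0],[-1,[0,0,0],0]])

```text
clock: 5.93
tool_pos: [536.9, -229.3, 231.1]
ee_rot: [0.863, 0.505, -0.0, -0.0]
ft_force: [0.2, -0.3, -0.7]
finger_gap: 17.4
finger_force: 0.0
```

```bash
python3 - <<'E'
from h import *
rel(537,-229,231,-.27-np.pi/2)
E
```

```text
clk 5.93 pos [ 536.9 -229.3  231.1] yang -0.513 | units [ 0.007 -0.002  0.002] yaw units(mod) 12.68 q [-0.32  0.46  0.8   1.92 -0.41  0.93  0.16] F [ 0.2 -0.3 -0.7] M [-0.05  0.12 -0.  ]
```

Request:
servo_tool(targets=[[-1,[0,0,0],0],[-1,[0,0,0],0],[-1,[0,0,0],0],[-1,[0,0,0],0],[-1,[0,0,0],0]])

```text
clock: 6.35
tool_pos: [536.5, -229.1, 231.0]
ee_rot: [0.863, 0.504, -0.0, -0.001]
ft_force: [-4.5, 2.4, 5.4]
finger_gap: 9.6
finger_force: 29.8
```

Request:
servo_tool(targets=[[-1,[0,0,0],0.5],[-1,[0,0,0],0.5],[-1,[0,0,0],0.5],[-1,[0,0,0],0.5]])

```text
clock: 6.68
tool_pos: [536.7, -229.2, 231.0]
ee_rot: [0.912, 0.41, -0.0, -0.0]
ft_force: [-2.8, 1.1, 1.6]
finger_gap: 9.7
finger_force: 29.9
```

Request:
servo_tool(targets=[[-1,[0,0,0],0.9],[-1,[0,0,0],0.9],[-1,[0,0,0],0.9],[-1,[0,0,0],0.9],[-1,[0,0,0],0.9],[-1,[0,0,0],0.9],[-1,[0,0,0],0.9],[-1,[0,0,0],0.9],[-1,[0,0,0],0.9],[-1,[0,0,0],0.9],[-1,[0,0,0],0.9]])

```text
clock: 7.6
tool_pos: [537.0, -230.3, 231.1]
ee_rot: [0.995, -0.097, 0.0, 0.001]
ft_force: [1.4, -9.1, -8.7]
finger_gap: 9.4
finger_force: 29.9
```

```bash
python3 - <<'E'
from h import *
rel(537,-229,231,-.27-np.pi/2)
E
```

```text
clk 7.6 pos [ 537.  -230.3  231.1] yang -1.764 | units [-0.006 -0.032  0.003] yaw units(mod) 0.73 q [-0.51  0.62  1.12  1.93 -0.65  1.02 -0.85] F [ 1.4 -9.1 -8.7] M [-2.05 -0.26  0.16]
```

Request:
servo_tool(targets=[[-1,[0,0,0],0.4],[-1,[0,0,0],0.4],[-1,[0,0,0],0.4],[-1,[0,0,0],0],[-1,[0,0,0],0],[-1,[0,0,0],0]])

```text
clock: 8.1
tool_pos: [537.1, -230.4, 231.1]
ee_rot: [0.988, -0.156, 0.0, 0.001]
ft_force: [2.6, -9.6, -7.2]
finger_gap: 9.9
finger_force: 30.6
```

```bash
python3 - <<'E'
from h import *
rel(537,-229,231,-.27-np.pi/2)
E
```

```text
clk 8.1 pos [ 537.1 -230.4  231.1] yang -1.885 | units [-0.013 -0.033  0.003] yaw units(mod) -0.42 q [-0.52  0.64  1.15  1.93 -0.68  1.04 -0.95] F [ 2.6 -9.6 -7.2] M [-2.03 -0.45  0.46]
```

Moment about z has risen to 0.46, so the nut is against its stop. Release, rise and check.

Request:
servo_tool(targets=[[1,[0,0,0],-0.3],[1,[0,0,0],0],[1,[0,0,0],0],[1,[0,0,0],0],[1,[0,0,0],0],[1,[0,0,0],0],[1,[0,0,-0.5],0],[1,[0,0,-0.6],0],[1,[0,0,-0.8],0],[1,[0,0,0],0]])

```text
clock: 8.93
tool_pos: [538.0, -230.6, 311.6]
ee_rot: [0.99, -0.141, 0.002, 0.001]
ft_force: [0.5, -0.5, -0.1]
finger_gap: 73.0
finger_force: 0.0
```

```bash
python3 - <<'E'
from h import *
rel(537,-229,303,-.27-np.pi/2)
m=vision.camera_model("wrist");im=vision.capture("wrist")[:,:,::-1];cv2.imwrite("pics/wrist2.png",im)
E
```

```text
clk 8.93 pos [ 538.  -230.6  311.6] yang -1.854 | units [-0.036 -0.033  0.216] yaw units(mod) -0.13 q [-0.59  0.56  1.26  1.85 -0.58  1.16 -0.99] F [ 0.5 -0.5 -0.1] M [-0.08  0.09  0.07]
```

View pics/wrist2.png

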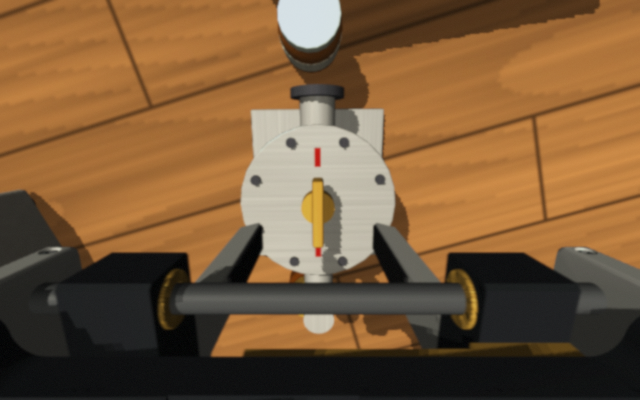

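The plate lies in line with both red marks, at (318,157) and (317,251), so the nut is home. Next, the dial.

Request:
servo_tool(targets=[[1,[-0.273,-0.925,0],0],[1,[-0.273,-0.925,0],0],[1,[-0.273,-0.925,0],0],[1,[-0.273,-0.925,0],0],[1,[-0.273,-0.925,0],0],[1,[-0.273,-0.925,0],0],[1,[-0.273,-0.925,0],0],[1,[-0.273,-0.925,0],0],[1,[-0.273,-0.925,0],0],[1,[-0.273,-0.925,0],0],[1,[-0.273,-0.925,0],0],[1,[-0.273,-0.925,0],0]])

```text
clock: 9.98
tool_pos: [534.3, 235.9, 306.3]
ee_rot: [0.99, -0.141, -0.0, 0.0]
ft_force: [0.5, 0.9, 0.2]
finger_gap: 93.9
finger_force: 0.0
```

Request:
servo_tool(targets=[[1,[0,0,0],-1],[1,[0,0,0],-1],[1,[0,0,0],-1],[1,[0,0,0],-1],[1,[0,0,0],-1],[1,[0,0,0],-1],[1,[0,0,0],-1],[1,[0,0,0],-1],[1,[0,0,0],-1],[1,[0,0,0],-1],[1,[0,0,0],-1],[1,[0,0,0],-1]])

```text
clock: 10.98
tool_pos: [534.6, 233.7, 306.3]
ee_rot: [0.883, 0.47, -0.0, -0.0]
ft_force: [-0.1, -0.3, -0.1]
finger_gap: 94.1
finger_force: 0.0
```

```bash
python3 - <<'E'
from h import *
rel(536.5,232.5,303,.69+np.pi/2)
E
```

```text
clk 10.98 pos [534.6 233.7 306.3] yang -0.592 | units [0.001 0.056 0.083] yaw units(mod) -27.24 q [-1.26  0.4   0.97  1.85 -0.38  1.08 -0.75] F [-0.1 -0.3 -0.1] M [-0.14  0.15  0.03]
```

Request:
servo_tool(targets=[[1,[0,0,0],-1],[1,[0,0,0],-1],[1,[0,0,0],-1],[1,[0,0,0],-1],[1,[0,0,0],-1],[1,[0,0,0],-1],[1,[0,0,0],-1],[1,[0,0,0],-1],[1,[0,0,0],-1],[1,[0,0,0],-1],[1,[0,0,0],-1],[1,[0,0,0],-1]])

```text
clock: 11.98
tool_pos: [534.6, 233.7, 306.3]
ee_rot: [0.438, 0.899, -0.0, -0.0]
ft_force: [-0.3, -0.2, -0.2]
finger_gap: 94.3
finger_force: 0.0
```

Request:
servo_tool(targets=[[1,[0,0,0],-1],[1,[0,0,0],-1],[1,[0,0,0],-1],[1,[0,0,0],-1],[1,[0,0,0],-1],[1,[0,0,0],-1],[1,[0,0,0],-1],[1,[0,0,0],-1],[1,[0,0,0],-1],[1,[0,0,0],-1],[1,[0,0,0],-1],[1,[0,0,0],-1]])

```text
clock: 12.98
tool_pos: [534.6, 233.7, 306.2]
ee_rot: [-0.174, 0.985, -0.0, -0.001]
ft_force: [-0.1, -0.5, 0.8]
finger_gap: 94.0
finger_force: 0.0
```

Request:
servo_tool(targets=[[1,[0,0,0],-1],[1,[0,0,0],-1],[1,[0,0,0],-0.6],[1,[0,0,0],0],[1,[0,0,0],0]])

```text
clock: 13.4
tool_pos: [534.8, 233.6, 306.5]
ee_rot: [-0.303, 0.953, 0.0, -0.0]
ft_force: [-0.4, -0.2, 0.2]
finger_gap: 93.4
finger_force: 0.0
```

```bash
python3 - <<'E'
from h import *
rel(536.5,232.5,303,.69+np.pi/2)
m=vision.camera_model("wrist");im=vision.capture("wrist")[:,:,::-1];cv2.imwrite("pics/wrist3.png",im)
print([ (d["point"],d["conf"]) for d in vision.search_frame("wrist","dial_grip")])
E
```

```text
clk 13.4 pos [534.8 233.6 306.5] yang 2.186 | units [-0.02  -0.047  0.087] yaw units(mod) -0.71 q [-0.83  0.28  0.37  1.83 -0.12  1.05  1.78] F [-0.4 -0.2  0.2] M [0.04 0.01 0.01]
[([536.1, 235.5, 110.0], 0.89)]
```

View pics/wrist3.png

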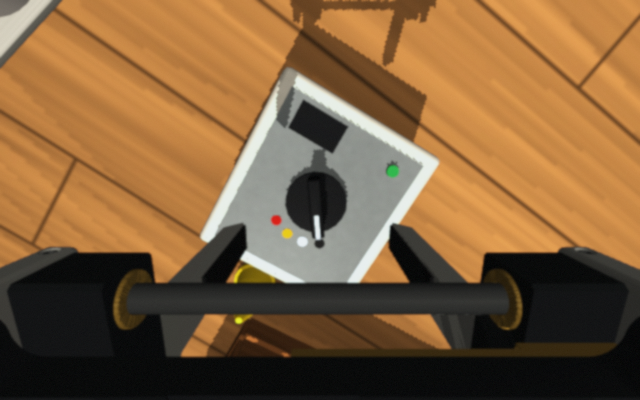

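```bash
python3 - <<'E'
from h import *
from scipy.optimize import least_squares
m=vision.camera_model("wrist")
D=np.array([unproj(m,u,v,101)[:2] for u,v in [(319.5,243.5),(302.5,242),(287.5,233.5),(276.5,220)]])
an=np.array([.6,.2,-.2,-.6])
r=least_squares(lambda p:(p[:2]+46*np.c_[np.cos(an+p[2]),np.sin(an+p[2])]-D).ravel(),[535,229,0]);print("control",r.x,r.fun.round(1))
print("disc",unproj(m,316.5,201.5,110))
P=unproj(m,318.5,240,136);Q=unproj(m,316,214,136);print(P,Q,np.arctan2(*(P-Q)[1::-1]))
rel(536.5,233.2,213,.69+np.pi/2)
E
```

```text
control [5.38474912e+02 2.34436378e+02 8.67343975e-02] [ 0.2  0.2 -0.3 -0.2  0.  -0.1  0.1  0.2]
disc [536.37011198 233.10610579 110.        ]
[560.25830192 252.2991232  136.        ] [541.02583564 235.91466927 136.        ] 0.7056055965237363
clk 13.5 pos [534.8 233.6 306.7] yang 2.186 | units [-0.029 -0.033  2.342] yaw units(mod) -0.71 q [-0.83  0.28  0.37  1.83 -0.12  1.05  1.78] F [-0.3  0.8 -0.5] M [0.07 0.01 0.01]
```

Request:
servo_tool(targets=[[1,[-0.03,-0.04,0.5],-0.7],[1,[0,0,0.6],0],[1,[0,0,0.6],0],[1,[0,0,0.4],0],[1,[0,0,0.22],0],[-1,[0,0,0],0],[-1,[0,0,0],0],[-1,[0,0,0],0],[-1,[0,0,0],0],[-1,[0,0,0],0],[-1,[0,0,0],0],[-1,[0,0,0],0]])

```text
clock: 14.5
tool_pos: [537.0, 233.1, 214.7]
ee_rot: [-0.339, 0.941, 0.0, 0.0]
ft_force: [-0.4, -0.1, -0.1]
finger_gap: 50.7
finger_force: 0.0
```

Request:
servo_tool(targets=[[-1,[0,0,0],0],[-1,[0,0,0],0],[-1,[0,0,0],0],[-1,[0,0,0],0],[-1,[0,0,0],0],[-1,[0,0,0],0],[-1,[0,0,0],0],[-1,[0,0,0],0],[-1,[0,0,0],0],[-1,[0,0,0],0]])

```text
clock: 15.33
tool_pos: [536.9, 233.0, 214.3]
ee_rot: [-0.339, 0.941, -0.0, -0.0]
ft_force: [1.4, -0.6, 0.6]
finger_gap: 11.6
finger_force: 30.0
```

```bash
python3 - <<'E'
from h import *
rel(537,233.5,214,.69-1.2+np.pi/2)
E
```

```text
clk 15.33 pos [536.9 233.  214.3] yang 2.262 | units [-0.01   0.007  0.006] yaw units(mod) 11.47 q [-0.79  0.39  0.34  1.91 -0.16  0.87  1.89] F [ 1.4 -0.6  0.6] M [0.1  0.   0.04]
```

Gripped, with a gap of 11.6 mm on the 12 mm bar. Turn 11.7 units.

Request:
servo_tool(targets=[[-1,[0,0,0],0.6],[-1,[0,0,0],0.6],[-1,[0,0,0],0.6],[-1,[0,0,0],0.6],[-1,[0,0,0],0.6],[-1,[0,0,0],0.6],[-1,[0,0,0],0.6],[-1,[0,0,0],0.6],[-1,[0,0,0],0.6],[-1,[0,0,0],0.6],[-1,[0,0,0],0.6],[-1,[0,0,0],0.6]])

```text
clock: 16.33
tool_pos: [536.8, 233.3, 214.2]
ee_rot: [0.033, 0.999, 0.0, -0.0]
ft_force: [0.3, -0.1, -0.8]
finger_gap: 12.1
finger_force: 30.0
```

Request:
servo_tool(targets=[[-1,[0,0,0],0.6],[-1,[0,0,0],0.6],[-1,[0,0,0],0.6],[-1,[0,0,0],0.6],[-1,[0,0,0],0.6],[-1,[0,0,0],0.6],[-1,[0,0,0],0.6],[-1,[0,0,0],0.3],[-1,[0,0,0],0],[-1,[0,0,0],0],[-1,[0,0,0],0]])

```text
clock: 17.25
tool_pos: [536.9, 233.4, 214.3]
ee_rot: [0.263, 0.965, 0.0, 0.0]
ft_force: [0.7, 3.1, -1.9]
finger_gap: 11.7
finger_force: 30.0
```

```bash
python3 - <<'E'
from h import *
rel(537,233.5,214,.69-1.2+np.pi/2)
for c in("top","wrist"):
    im=vision.capture(c)[:,:,::-1]; cv2.imwrite(f"pics/{c}4.png",im)
E
```

```text
clk 17.25 pos [536.9 233.4 214.3] yang 1.038 | units [-0.001  0.004  0.007] yaw units(mod) -0.21 q [-1.01  0.44  0.63  1.92 -0.33  0.88  0.82] F [ 0.7  3.1 -1.9] M [ 0.74 -0.18  0.15]
```

View pics/wrist4.png

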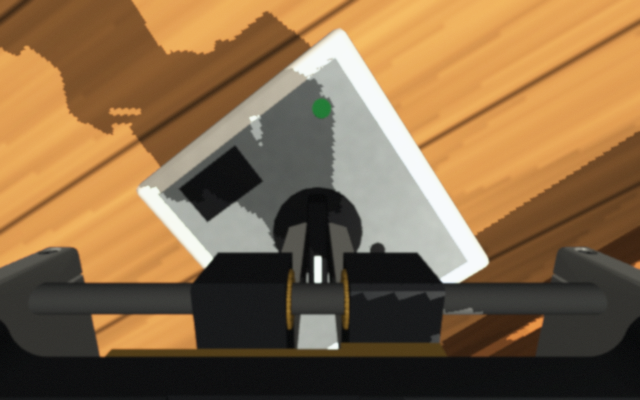

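The bar is still square in the fingers, vertical at column 318. The tool has turned it 1.22 rad, and the measured moment of 0.15 N m fits the spring at red. Hold briefly, then hand in.

Request:
servo_tool(targets=[[-1,[0,0,0],0],[-1,[0,0,0],0],[-1,[0,0,0],0],[-1,[0,0,0],0],[-1,[0,0,0],0],[-1,[0,0,0],0]])

```text
clock: 17.85
tool_pos: [536.9, 233.3, 214.3]
ee_rot: [0.264, 0.965, 0.0, -0.0]
ft_force: [1.4, 5.0, -2.6]
finger_gap: 11.9
finger_force: 30.0
```

```bash
python3 - <<'E'
from h import *
rel(537,233.5,214,.69-1.2+np.pi/2)
print(robot.close_job())
E
```

```text
clk 17.85 pos [536.9 233.3 214.3] yang 1.037 | units [-0.001  0.005  0.007] yaw units(mod) -0.23 q [-1.01  0.44  0.63  1.92 -0.33  0.88  0.82] F [ 1.4  5.  -2.6] M [ 1.27 -0.24  0.24]
the job is handed in; nothing more can be done
None
```

I turned the nut home (plate in line with the red marks) and handed the job in at about 18 s with the dial held near 1.22 rad, at red; no verdict came back, and I did not re-check the jars or candle, though I felt no contact with them.

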